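# Fasten the filter cover in the glassware drying chest

### The job

The grey louvred filter cover inside the drying chest has been put back, but its push rivets are not all set. Slide the clear lid above it aside, press every rivet pin that stands proud fully home, flush with its collar, without leaning hard on the thin cover, and slide the lid fully shut again; leave both lids closed and the glassware and other things on the bench as they are.

Things in the scene. Friction and masses are not known exactly. Their poses are not given: they have to be found in the camera images.
- chest: White drying chest fixed to the bench, 230 (x) x 430 (y) x 131 mm high. Origin: centre of underside; z up, left = +y. Its well (176 x 396 mm) holds two bays side by side along y under two clear lids on a double track: left lid in the lower track, right in the upper, so each slides past the other. Long rails (x = +-96 to 115 mm) rise to 131 mm, end walls (y = +-198 to 215 mm) to 121 mm.
- lid_left (a joint): How far (m) the left lid has been slid open: 0 shut, 0.174 fully open. It opens towards the chest's -y, passing under the right lid. Sliding friction about 1.5 N.
- lid_left_pull (a point): Middle of the left lid's pull, an upright aluminium strip 90 mm long (chest x), 8 mm thick (chest y), 29 mm high on the outer end of the lid (clear plate 189 x 205 x 4.8 mm). The point is 14.5 mm below the strip's top and 14.5 mm above the lid. At y = +187 mm in the chest's frame when shut, +13 mm when open. The strip can be pushed either way.
- lid_right (a joint): How far (m) the right lid has been slid open: 0 shut, 0.174 fully open. It opens towards the chest's +y, passing over the left lid. Sliding friction about 1.5 N.
- lid_right_pull (a point): Middle of the right lid's pull, a like strip 90 x 8 mm, 26 mm high, on the outer end of a like lid. The point is 13 mm below the strip's top and 13 mm above the lid, whose top face is 7.4 mm higher than the left lid's. At y = -187 mm in the chest's frame when shut, -13 mm when open.
- cover: Thin grey louvred cover, 160 x 160 x 3 mm, square to the chest, in either bay (106 mm from chest centre along y). Origin: centre of underside, 81 mm above the bench. It lies on a springy pad: gives several mm (at most 6) under a press, then is firm, and comes back. At each corner (x, y = +-55 mm): a push rivet, black collar 20 mm across, top 6 mm above this origin, centre pin 10 mm across.
- pin1 (a joint): How far (m) the centre pin of the rivet at the cover's corner x = -55, y = +55 mm is pressed in: 0 = 7 mm proud of its collar, 0.007 = flush, legs fully spread. A tight fit: about 9 N drives it, all the way, and the springy cover sinks under that before the pin moves; home, the push rises further. It stays where it is left. Pins start at different heights; some may be flush already.
- pin1_top (a point): Centre of the top face of that pin (10 mm across).
- pin2 (a joint): The same for the rivet at x = -55, y = -55 mm.
- pin2_top (a point): Centre of the top face of that pin.
- pin3 (a joint): The same for the rivet at x = +55, y = +55 mm.
- pin3_top (a point): Centre of the top face of that pin.
- pin4 (a joint): The same for the rivet at x = +55, y = -55 mm.
- pin4_top (a point): Centre of the top face of that pin.
- weighing_bottle1: Small stoppered glass bottle, 40 mm across, 32 mm high, standing on the steel tray in the bay beside the cover. Origin: centre of its underside. Not to be disturbed.
- weighing_bottle2: Smaller stoppered glass bottle, 32 mm across, 30 mm high, on the same tray. Not to be disturbed.
- reagent_bottle: Amber bottle with black cap, 60 mm across, 135 mm high, beyond the chest. Origin: centre of its underside. Not to be disturbed.
- beaker: Glass beaker, 68 mm across, 85 mm high, to the right of the chest. Not to be disturbed.
- wash_bottle: White squeeze bottle, 56 mm across, 155 mm high, to the right of the chest. Not to be disturbed.
- flask: Conical glass flask, 74 mm across, 108 mm high, to the left of the chest. Not to be disturbed.
- logbook: Blue log book lying flat, 180 x 130 x 22 mm, at the left. Not to be disturbed.
- lab_spatula: Steel spatula, 170 mm long, lying on the bench between the robot and the chest. Not to be disturbed.

How it is judged:
By the outcome, as a careful person would: the job done as asked, in the order asked, and still so for the second after the job is handed in, with the robot touching nothing.
It also fails if it takes over 64 s, if anything falls off the work surface, if the arm or the gripper's body presses on something with over 40 N, if the wrist force passes 120 N, or if a joint passes its speed limit or range.

### The arm

A 6-joint arm with a two-finger parallel gripper is mounted at the origin on the work surface. World frame = base frame: x ahead of the robot, y to its left, z up, the work surface at z = 0. Lengths are in mm, angles in rad, forces in N, time in s.
With the tool pointing down it reaches from about 350 to 975 mm from the base axis. Payload 7.1 kg.
Tool frame: the origin (TCP) lies on the front face of the gripper's body, between the roots of the fingers; the fingertips stand 80 mm ahead of it and the grasp point (between the pads) lies 61 mm ahead of it (ctrl.tcp_to_grasp is the distance from the TCP to the grasp point, in mm); z points along the fingers, y is the direction in which the jaws open and shut (so a half turn about z gives the same grasp; the last joint's range is limited). The gripper opens to 88 mm and grips with 3 to 60 N. Pads are 20 mm wide; open, the fingers measure 115 mm over their backs; the gripper's body (75 mm by 178 mm) begins 61 mm behind the grasp point.
Start: joints at [-1.302, 0.423, 1.63, -0, 1.089, -0.019], TCP at [177.42, -599.272, 302.675] pointing down, gripper open.
Joint ranges: [-3, 3], [-0.9, 2.11], [0.09, 2.58], [-1.31, 4.45], [0.11, 2.69], [-2.54, 2.54]. Speed limits (rad/s): [2.39, 2.39, 3.01, 3.14, 3.14, 3.14].

### API

Orientations are given as a rotation vector (axis times angle).
In Python, from workcell import telemetry, get_image, ctrl gives the robot as it stands.
- The arm moves only by the tool send_rows, never from a script. Its argument "rows" is a list of rows, each a list of 5 numbers: the shift along the tool's x, y, z in m, then the turn about the tool's z in rad, then the opening, from -1 (shut) to 1 (fully open). A call has 1 to 5 rows; each row shifts and turns the commanded pose from where the row before left it, along the tool's axes as they then stand; what a row does not reach is not made up. A row lasts 1/10 s, in which the tool goes at most 50 mm and 8.59 degrees, less where a joint would pass 70% of its speed; a pose out of reach is approached as far as the arm can. A call with a gripper value outside its range is refused whole. The fingers move at their own pace and stop on an object; the grip force is fixed at half the most. Time passes only in rows, so rows that do not move let the fingers close. It gives the time, the measured TCP pose, the force and the opening at its end, in the units of the state.
- telemetry.get_obs(): the state, without advancing time (a new reading comes with each control period).
- get_image(name): name is "side" or "top" or "wrist"; returns a dict with "color" (420x560x3 uint8, blue, green, red), "z_map" (420x560 float32, mm along the optical axis (not along the pixel's ray), 0 where there is no reading), "camera_matrix" (3x3 intrinsics, pixels), "k1" (the pictures are not rectified: a ray, as slopes to the right and down, at radius r is drawn at 1 + k1 r^2 times it, then the intrinsics apply), "rvec" (rotation vector, rad) and "tvec" (3), from world to camera coordinates, as OpenCV has them. Camera axes: x right, y down, z forward; pixel columns grow to the right and rows downward; lengths in mm; the calibration is good to about 2 mm. A picture is of the moment at which its call begins.
- ctrl.close_job(): hands the job in, once; it reports no verdict.
The state is a dict: "t": time; "qpos": joint angles; "qvel": joint speeds; "joint_torque": joint torques, N m; "ee_pos": TCP position; "orientation": TCP orientation; "ft_force": force on the tool from outside, world axes, zero at the start; "moment": the same for the moment, N m; "width": finger opening in mm.
Only numpy, scipy, OpenCV 4.12 (cv2) and the standard library are available. Lean on these libraries where they do the work, as an engineer would, in place of code of your own. Each camera call takes 0.05 s, during which the arm holds its last target.

## Working session

There is one attempt and no reset: what is moved stays moved. The work goes in short steps, Python scripts to look and compute and a tool call to move; the robot and the scene stay as the last step left them, time stands still between calls to the robot, and variables do not carry over. Pictures are saved under pics/ and viewed, and the job is handed in when it is done.

Besides the shell and the picture viewer there is one more tool, called after "Call:" as name([rows], argument=value, ...), one row to a line, values as JSON. send_rows: Moves the arm, as the interface text tells. Its arguments: {"type":"object","properties":{"rows":{"type":"array"}},"required":["rows"]}

```bash
mkdir -p pics
cat > h.py <<'E'
import numpy as np, cv2
from workcell import telemetry, get_image, ctrl
def P(im):
    R,_=cv2.Rodrigues(np.array(im['rvec'],float)); return R,np.array(im['tvec'],float).ravel(),np.array(im['camera_matrix'],float)
def slopes(im,uv):
    K=np.array(im['camera_matrix'],float); d=np.array([im['k1'],0,0,0,0],float)
    return cv2.undistortPoints(np.array(uv,float).reshape(-1,1,2),K,d).reshape(-1,2)
def on_plane(im,uv,z):
    R,t,K=P(im); s=slopes(im,uv); r=np.c_[s,np.ones(len(s))]@R; c=-R.T@t
    return c+r*((z-c[2])/r[:,2])[:,None]
def by_depth(im,uv):
    R,t,K=P(im); s=slopes(im,uv); uv=np.array(uv,int).reshape(-1,2)
    d=im['z_map'][uv[:,1],uv[:,0]]
    return (np.c_[s,np.ones(len(s))]*d[:,None]-t)@R
def proj(im,X):
    return cv2.projectPoints(np.array(X,float).reshape(-1,1,3),np.array(im['rvec'],float),np.array(im['tvec'],float),np.array(im['camera_matrix'],float),np.array([im['k1'],0,0,0,0],float))[0].reshape(-1,2)
E
python3 - <<'E'
from h import *
import pickle
for n in ['side','top','wrist']:
    im=get_image(n); cv2.imwrite(f'pics/{n}0.png',im['color']); pickle.dump(im,open(n+'0.pkl','wb'))
    R,t,K=P(im); print(n,-R.T@t,R[2],K[0,0])
print(telemetry.get_obs())
E
```

```text
side [ 49.44749264 885.5493035  956.57107084] [ 0.3852759  -0.65860944 -0.64637148] 480.62371544937326
top [ 283.94130903  -19.80982716 1349.80210488] [ 0.20119083  0.02218767 -0.97930075] 459.1366333894819
wrist [ 254.8411722  -576.39727075  382.73742891] [-0.28238509 -0.08189099 -0.95579942] 362.6588552579426
{'t': 0.15, 'qpos': array([-1.30201886e+00,  4.23708946e-01,  1.63048759e+00,  1.04212242e-05,
        1.08858046e+00, -1.90095592e-02]), 'qvel': array([-0.00067661, -0.00113144, -0.00333239,  0.00096947, -0.00219308,
       -0.00034238]), 'joint_torque': array([ 1.67239225e-03, -5.44983530e+01, -2.73917770e+01,  6.45150268e-02,
        2.04808766e-02, -6.60383125e-05]), 'ee_pos': array([ 177.32908034, -598.97716574,  302.06350595]), 'orientation': array([-3.10796183e+00, -4.50320240e-01,  2.17258504e-04]), 'ft_force': array([ 0.88847262, -0.58560377, -0.86199339]), 'moment': array([ 0.0045235 , -0.05120915, -0.02162934]), 'width': 87.96680772363055}
```

View pics/top0.png

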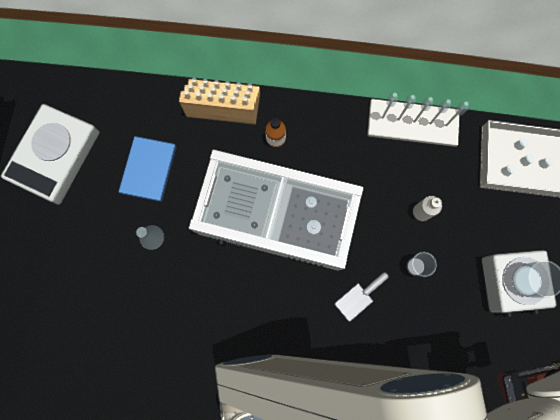

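View pics/side0.png

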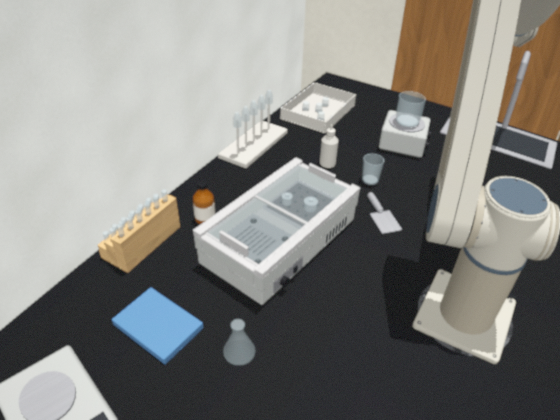

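The top view shows the cover in the left bay at about (240,198). The two glass bottles are in the right bay at (311,202) and (314,227), and the chest is rotated. Next I'll measure the chest.

Run:
```python
from h import *
import pickle
im=pickle.load(open('top0.pkl','rb')); c=im['color']
cv2.imwrite('pics/topz.png',cv2.resize(c[135:285,175:375],None,fx=4,fy=4,interpolation=cv2.INTER_CUBIC))
m=(c.min(2)>150).astype(np.uint8); m[:140]=0;m[280:]=0;m[:,:180]=0;m[:,372:]=0
# use depth for points: heights of white pixels
v,u=np.nonzero(m); X=by_depth(im,np.c_[u,v]); 
k=(X[:,2]>122)&(X[:,2]<140); print(k.sum(), np.percentile(X[:,2],[5,25,50,75,95]))
r=cv2.minAreaRect(X[k][:,:2].astype(np.float32)); print(r, cv2.boxPoints(r))
n,l,s,ce=cv2.connectedComponentsWithStats(m); i=1+s[1:,4].argmax()
cn=max(cv2.findContours((l==i).astype(np.uint8),0,2)[0],key=cv2.contourArea)
h=cv2.convexHull(cn).reshape(-1,2); 
Y=on_plane(im,h,131); r=cv2.minAreaRect(Y[:,:2].astype(np.float32)); print(r)
# dark collars
```

```text
6308 [118.62846147 121.96333566 127.30373366 131.18386822 135.27273857]
((536.8408203125, 24.664520263671875), (430.60986328125, 231.05001831054688), 82.3326644897461) [[ 393.62244 -173.30197]
 [ 622.6067  -204.12894]
 [ 680.0592   222.63101]
 [ 451.07495  253.45798]]
((536.0001831054688, 24.599273681640625), (430.15203857421875, 231.51255798339844), 82.31864166259766)
```

View pics/topz.png

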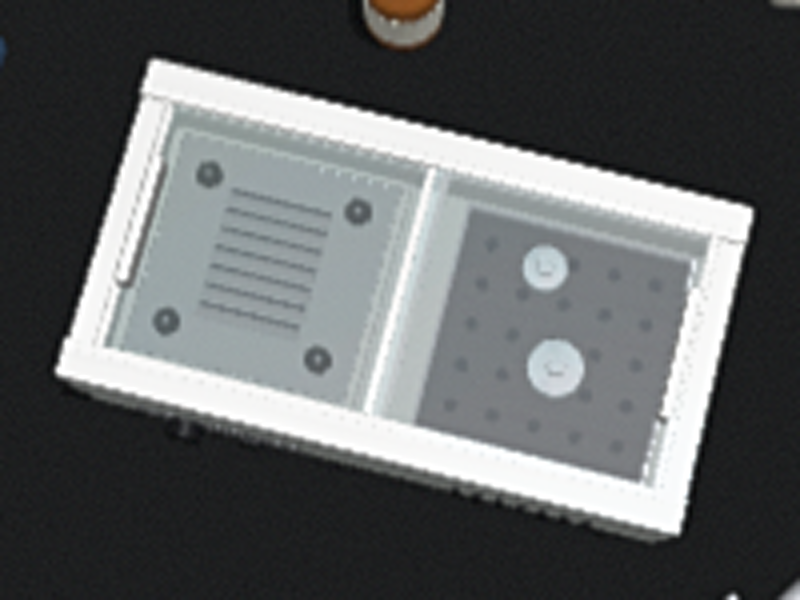

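Chest fit: 430 x 231 mm, which matches the given size. Centre is about (536.4, 24.6) and yaw about -0.134. In the zoom, the left pull shows at (145,220), i.e. image pixel (211,190). Next: pull height, bay contents and pins.

```bash
cat >> h.py <<'E'
C=np.array([536.4,24.6]); YAW=-0.134
Rc=np.array([[np.cos(YAW),-np.sin(YAW)],[np.sin(YAW),np.cos(YAW)]])
def w2c(X): X=np.atleast_2d(X); return np.c_[(X[:,:2]-C)@Rc, X[:,2:]]
def c2w(x,y): return C+Rc@np.array([x,y],float)
def plan(x,y,z,yaw=YAW):
    """delta in tool axes (m) from measured pose to chest-frame TCP target"""
    o=telemetry.get_obs(); R,_=cv2.Rodrigues(np.array(o['orientation'],float))
    d=np.r_[c2w(x,y),z]-o['ee_pos']; cur=np.arctan2(R[1,0],R[0,0])
    print('t',o['t'],'tool d mm',np.round(R.T@d,1),'turn',round(-(yaw-cur),4),'tilt',np.round(R[:,2],4),'F',np.round(o['ft_force'],1))
    print('chest tcp',np.round(w2c(o['ee_pos']),1),'w',o['width'])
E
python3 - <<'E'
from h import *
import pickle
np.set_printoptions(suppress=True,precision=1)
for n in ['top','side']:
    im=pickle.load(open(n+'0.pkl','rb'))
    v,u=np.mgrid[100:300,170:380]; uv=np.c_[u.ravel(),v.ravel()]
    X=by_depth(im,uv); ok=im['z_map'][uv[:,1],uv[:,0]]>0
    Y=w2c(X)[ok]
    for nm,y0 in [('L',187),('R',-187)]:
        k=(abs(Y[:,0])<40)&(abs(Y[:,1]-y0)<12)&(Y[:,2]>123); print(n,nm,k.sum(),np.percentile(Y[k][:,2],[50,80,90,97]) if k.sum() else '', Y[k].mean(0) if k.sum() else '')
    k=(abs(Y[:,0])<60)&(abs(Y[:,1]-106)<60); print('cover',np.percentile(Y[k][:,2],[5,50,95]))
    k=(abs(Y[:,0])<60)&(abs(Y[:,1]+106)<60); print('other',np.percentile(Y[k][:,2],[5,50,95]))
plan(0,187,220)
im=pickle.load(open('top0.pkl','rb'))
# collars in zoom
uv=[(175+a/4,135+b/4) for a,b in [(209,174),(358,211),(166,320),(318,360)]]
print(w2c(on_plane(im,uv,89)))
E
```

```text
top L 173 [147.7 151.1 151.9 154.2] [  1.1 185.  141.8]
top R 242 [132.7 155.3 156.6 158.8] [  -0.3 -185.4  140.3]
cover [117.6 121.6 125.7]
other [125.2 129.2 132.9]
side L 254 [141.3 148.2 149.2 150.4] [ -1.2 191.7 139.4]
side R 249 [140.8 151.5 153.4 155.1] [  -0.7 -181.4  140.8]
cover [117.3 120.1 122.9]
other [124.8 127.6 130.5]
t 0.15 tool d mm [ 597.8 -666.5   82.9] turn 0.4218 tilt [-0.  0. -1.] F [ 0.9 -0.6 -0.9]
chest tcp [[-272.5 -666.   302.1]] w 87.96680772363055
[[ 54.  159.3  89. ]
 [ 54.4  49.6  89. ]
 [-55.3 159.4  89. ]
 [-55.9  48.9  89. ]]
```

Call:
send_rows([
  [0,0,0,0.14,-0.6],
  [0,0,0,0.14,-0.6],
  [0,0,0,0.14,-0.6],
])

```text
t: 0.45
ee_pos: [177.4, -599.1, 302.3]
orientation: [-3.133, 0.217, 0.0]
ft_force: [-0.1, 0.2, -0.7]
width: 67.4
```

```bash
python3 -c "
from h import *
plan(0,187,245)"
```

```text
t 0.45 tool d mm [ 269.1 -854.1   57.8] turn -0.004 tilt [-2.e-04  7.e-04 -1.e+00] F [-0.1  0.2 -0.7]
chest tcp [[-272.5 -666.1  302.3]] w 67.44568871696278
```

Call:
send_rows([
  [0.013,-0.04,0,0,-0.6],
  [0.013,-0.04,0,0,-0.6],
  [0.013,-0.04,0,0,-0.6],
  [0.013,-0.04,0,0,-0.6],
  [0.013,-0.04,0,0,-0.6],
])

```text
t: 0.95
ee_pos: [268.5, -407.9, 302.5]
orientation: [-3.134, 0.208, 0.0]
ft_force: [1.2, 0.1, 0.6]
width: 27.5
```

Call:
send_rows([
  [0.013,-0.04,0,0,-0.6],
  [0.013,-0.04,0,0,-0.6],
  [0.013,-0.04,0,0,-0.6],
  [0.013,-0.04,0,0,-0.6],
  [0.013,-0.04,0,0,-0.6],
])

```text
t: 1.45
ee_pos: [359.3, -218.3, 302.7]
orientation: [3.135, -0.208, 0.0]
ft_force: [0.7, -0.7, 1.0]
width: 17.8
```

Call:
send_rows([
  [0.013,-0.04,0,0,-0.6],
  [0.013,-0.04,0,0,-0.6],
  [0.013,-0.04,0,0,-0.6],
  [0.013,-0.04,0,0,-0.6],
  [0.013,-0.04,0,0,-0.6],
])

```text
t: 1.95
ee_pos: [450.2, -28.5, 302.7]
orientation: [3.135, -0.207, 0.0]
ft_force: [-0.2, 0.4, -0.4]
width: 17.8
```

```bash
python3 -c "
from h import *
plan(0,187,245)"
```

```text
t 1.95 tool d mm [  78.9 -250.9   57.7] turn 0.002 tilt [ 1.e-04 -1.e-04 -1.e+00] F [-0.2  0.4 -0.4]
chest tcp [[-78.4 -64.1 302.7]] w 17.780777675051688
```

Call:
send_rows([
  [0.013,-0.042,0,0,-0.6],
  [0.013,-0.042,0,0,-0.6],
  [0.013,-0.042,0,0,-0.6],
  [0.013,-0.042,0,0,-0.6],
  [0.013,-0.042,0,0,-0.6],
])

```text
t: 2.45
ee_pos: [542.3, 171.3, 302.5]
orientation: [3.135, -0.207, -0.0]
ft_force: [0.1, -1.1, 0.0]
width: 17.7
```

Call:
send_rows([
  [0.013,-0.041,0.02,0,-0.6],
  [0,0,0.037,0,-0.6],
  [0,0,0,0,-0.6],
])

```text
t: 2.75
ee_pos: [557.7, 208.5, 241.1]
orientation: [3.131, -0.204, -0.013]
ft_force: [-0.9, 0.2, 0.3]
width: 17.8
```

```bash
python3 -c "
from h import *
plan(0,187,207)
for n in ['wrist','side']:
    im=get_image(n); cv2.imwrite(f'pics/{n}1.png',im['color'])
    print(n, proj(im,[[*c2w(0,187),149]]), proj(im,[[*(telemetry.get_obs()['ee_pos'][:2]),165]]))
"
```

```text
t 2.75 tool d mm [ 3.8 -2.  34. ] turn 0.0036 tilt [-0.0084 -0.003  -1.    ] F [-0.9  0.2  0.3]
chest tcp [[ -3.5 185.1 241.1]] w 17.81422863717576
wrist [[272.24043942 254.37226246]] [[276.57985019 273.34123587]]
side [[233.28702041 238.63435343]] [[234.16642209 233.62343104]]
```

View pics/wrist1.png

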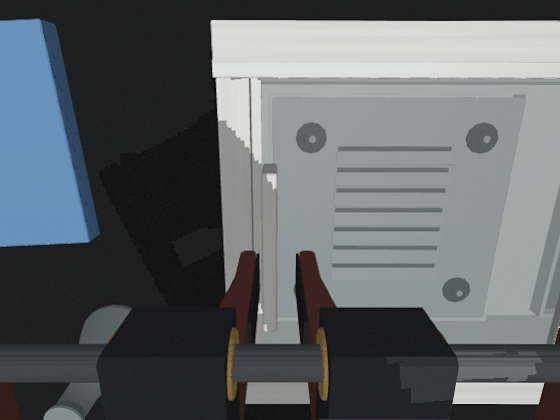

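View pics/side1.png

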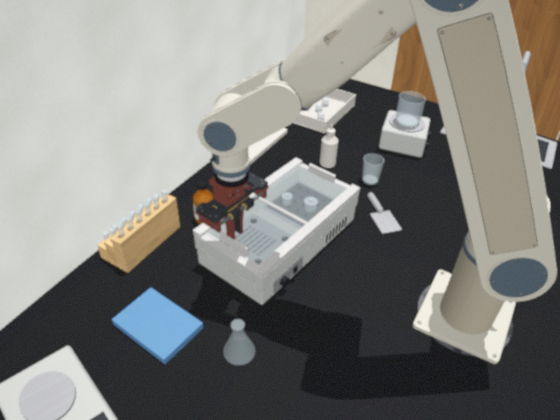

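The strip sits at u≈269, between the fingertips (248 and 308). It is a little outward of the predicted position, at y≈188. I'll centre on it and lower to straddle it.

Call:
send_rows([
  [0.004,-0.003,0,0,-0.55],
  [0,0,0.018,0,-0.55],
  [0,0,0.015,0,-0.55],
  [0,0,0,0,-0.55],
])

```text
t: 3.25
ee_pos: [564.0, 210.0, 211.8]
orientation: [3.134, -0.209, -0.003]
ft_force: [-0.4, -0.2, 0.5]
width: 20.0
```

```bash
python3 -c "
from h import *
plan(0,10,207)
for n in ['wrist']:
    im=get_image(n); cv2.imwrite(f'pics/{n}2.png',im['color'])
"
```

```text
t 3.25 tool d mm [ -2.7 177.4   5. ] turn 0.0009 tilt [-2.e-03 -7.e-04 -1.e+00] F [-0.4 -0.2  0.5]
chest tcp [[  2.6 187.4 211.8]] w 19.96522389882785
```

View pics/wrist2.png

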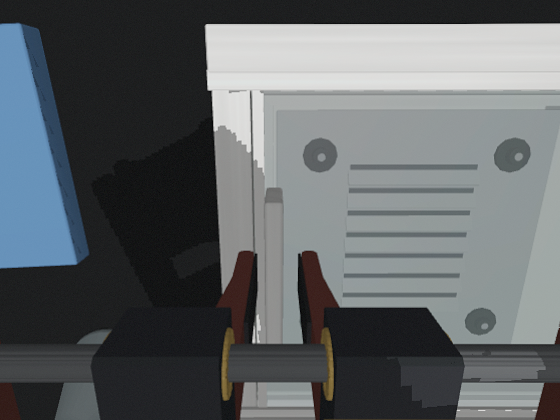

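Call:
send_rows([
  [0,0.004,0.002,0,-0.55],
  [0,0.008,0,0,-0.55],
  [0,0.012,0,0,-0.55],
  [0,0.015,0,0,-0.55],
  [0,0.015,0,0,-0.55],
])

```text
t: 3.8
ee_pos: [557.6, 155.9, 211.2]
orientation: [-3.134, 0.208, -0.002]
ft_force: [1.6, 1.6, 0.1]
width: 20.1
```

```bash
python3 -c "
from h import *
plan(0,8,207)
for n in ['wrist']:
    im=get_image(n); cv2.imwrite(f'pics/{n}3.png',im['color'])
"
```

```text
t 3.8 tool d mm [ -3.7 125.    4.1] turn 0.0016 tilt [ 1.1e-03  3.0e-04 -1.0e+00] F [1.6 1.6 0.1]
chest tcp [[  3.5 133.  211.2]] w 20.11978354413823
```

View pics/wrist3.png

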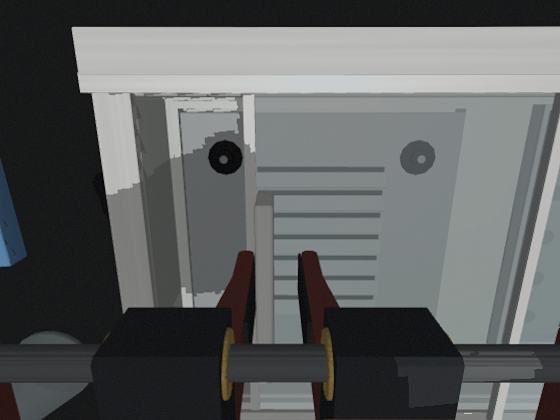

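The lid moves with the outer finger: the strip is at u≈264 against it, and the chamber edge is uncovered to its left. I'll keep sliding.

Call:
send_rows([
  [0,0.02,0,0,-0.55],
  [-0.001,0.02,0,0,-0.55],
  [-0.001,0.02,0,0,-0.55],
  [-0.001,0.02,0,0,-0.55],
  [0,0.02,0,0,-0.55],
])

```text
t: 4.35
ee_pos: [541.1, 57.3, 210.9]
orientation: [-3.134, 0.208, -0.001]
ft_force: [1.7, 2.9, -1.0]
width: 19.7
```

Call:
send_rows([
  [0,0.01,0,0,-0.55],
  [0,0.007,0,0,-0.55],
  [0,0.004,0,0,-0.55],
  [0,0.002,0,0,-0.55],
])

```text
t: 4.75
ee_pos: [538.1, 35.6, 210.7]
orientation: [-3.135, 0.208, 0.001]
ft_force: [-0.4, 2.4, 0.2]
width: 19.9
```

```bash
python3 -c "
from h import *
plan(0,8,207)
for n in ['wrist','side']:
    im=get_image(n); cv2.imwrite(f'pics/{n}4.png',im['color'])
"
```

```text
t 4.75 tool d mm [-0.2  3.2  3.7] turn 0.0016 tilt [-4.e-04  1.e-04 -1.e+00] F [-0.4  2.4  0.2]
chest tcp [[2.000e-01 1.120e+01 2.107e+02]] w 19.889115866038008
```

View pics/wrist4.png

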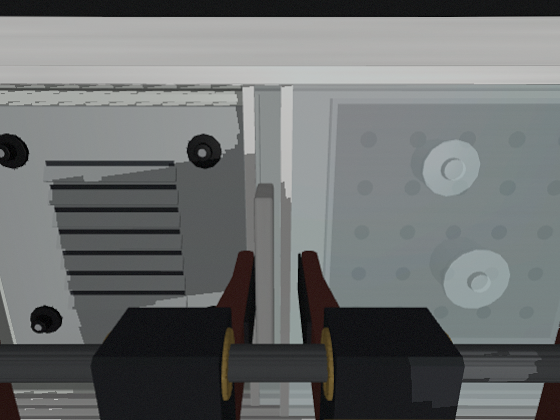

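The lid is nearly fully open: the strip is at u≈265 over the divider and the cover is exposed. I'll lift and move to a view of all four rivets.

Call:
send_rows([
  [0,-0.003,-0.02,0,-0.55],
  [0,0,-0.03,0,-0.55],
  [-0.02,-0.025,-0.03,0,-1],
  [-0.03,-0.035,-0.01,0,-1],
  [-0.03,-0.035,0,0,-1],
])

```text
t: 5.35
ee_pos: [472.0, 144.6, 302.5]
orientation: [-3.134, 0.209, -0.005]
ft_force: [0.0, 0.1, -0.2]
width: 1.5
```

Call:
send_rows([
  [0,0,0,0,-1],
  [0,0,0,0,-1],
])

```text
t: 5.55
ee_pos: [471.4, 144.3, 300.8]
orientation: [3.135, -0.203, 0.0]
ft_force: [-0.5, -0.0, 0.8]
width: 0.6
```

```bash
python3 -c "
from h import *
import pickle
plan(-80,106,300)
for n in ['wrist','side','top']:
    im=get_image(n); cv2.imwrite(f'pics/{n}5.png',im['color']); pickle.dump(im,open(n+'5.pkl','wb'))
    P4=[[*c2w(sx*55,106+sy*55),87] for sx,sy in [(-1,1),(-1,-1),(1,1),(1,-1)]]
    print(n,np.round(proj(im,P4)).tolist())
    if n=='wrist':
        t=[]
        for u,v in proj(im,P4).astype(int):
            p=im['color'][max(v-35,0):v+35,max(u-35,0):u+35]; t.append(cv2.resize(p,(400,300) if 0 else (290,290),interpolation=cv2.INTER_CUBIC))
        cv2.imwrite('pics/pins5.png',np.vstack([np.hstack(t[:2]),np.hstack(t[2:])]))
"
```

```text
t 5.55 tool d mm [0.3 4.  0.8] turn 0.005 tilt [ 3.e-04 -4.e-04 -1.e+00] F [-0.5 -0.   0.8]
chest tcp [[-80.4 110.  300.8]] w 0.6172313032396285
wrist [[215.0, 170.0], [349.0, 170.0], [208.0, 21.0], [358.0, 22.0]]
side [[258.0, 261.0], [285.0, 238.0], [225.0, 241.0], [253.0, 220.0]]
top [[216.0, 215.0], [254.0, 225.0], [227.0, 178.0], [264.0, 188.0]]
```

View pics/wrist5.png

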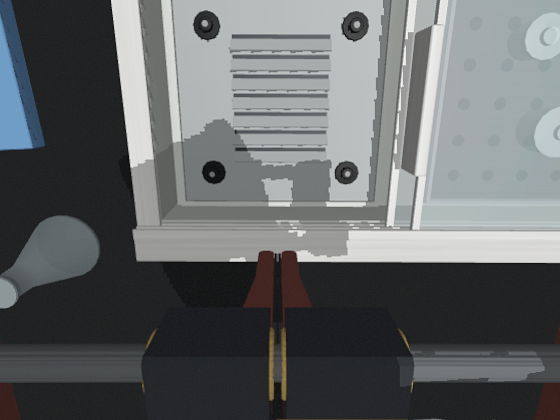

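View pics/pins5.png

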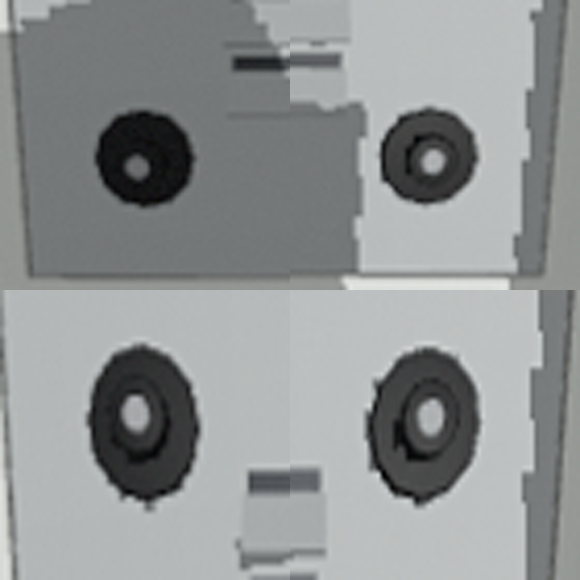

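The collars match their predicted positions to about 2 px. Each pin has a light dot, so I'll estimate pin height from the parallax between dot and collar.

```bash
cat >> h.py <<'E'
def pins(im):
    g=im['color'].astype(int).max(2); R,t,K=P(im); cam=-R.T@t
    for i,(sx,sy) in enumerate([(-1,1),(-1,-1),(1,1),(1,-1)]):
        u,v=proj(im,[[*c2w(sx*55,106+sy*55),87]])[0]; r=26
        u0,v0=int(max(u-r,0)),int(max(v-r,0)); p=g[v0:v0+2*r+int(min(v-r,0)),u0:u0+2*r]
        big=cv2.resize(p.astype(np.float32),None,fx=6,fy=6,interpolation=cv2.INTER_CUBIC)
        m=(big<95).astype(np.uint8); cs=cv2.findContours(m,0,2)[0]
        def q(c): x,y,w,h=cv2.boundingRect(c); return cv2.contourArea(c)*(0.6<w/h<1.7)
        c=max(cs,key=q); e=cv2.fitEllipse(cv2.convexHull(c))
        ins=cv2.drawContours(np.zeros_like(m),[c],-1,1,-1); ins=cv2.erode(ins,np.ones((15,15)))
        b=np.where(ins>0,big,0); th=(np.median(big[ins>0])+b.max())/2; mm=(b>th).astype(np.uint8)
        n,l,s,ce=cv2.connectedComponentsWithStats(mm); j=1+s[1:,4].argmax(); d=ce[j]
        f=lambda a:((np.array(a)+.5)/6-.5+[u0,v0])
        cu,du=f(e[0]),f(d)
        A=on_plane(im,[cu],87)[0]; B=on_plane(im,[du],87)[0]
        # height above 87 so that ray point lies nearest A in xy
        k=(B-cam)[:2]/(B-cam)[2]; h=np.dot(A[:2]-B[:2],k)/np.dot(k,k); off=B[:2]+k*h-A[:2]
        print('pin',i+1,'collar',np.round(w2c(A)[0],1),'axes',np.round(np.array(e[1])/6,1),'dot h',round(h,1),'off',np.round(off,1),'z_map',im['z_map'][int(round(du[1])),int(round(du[0]))],np.round(by_depth(im,[np.round(du)])[0,2],1),'area',s[j,4]/36)
E
python3 -c "
from h import *
import pickle
pins(pickle.load(open('wrist5.pkl','rb')))"
```

```text
pin 1 collar [-56.6 162.1  87. ] axes [23.9 24.9] dot h 8.8 off [-0.1 -0.1] z_map 293.42056 92.3 area 23.88888888888889
pin 2 collar [-56.5  53.3  87. ] axes [22.5 23.7] dot h 5.6 off [ 0.  -0.1] z_map 296.34097 89.4 area 23.47222222222222
pin 3 collar [ 52.3 162.2  87. ] axes [26.3 29.8] dot h 7.5 off [ 0.1 -0.1] z_map 261.52628 91.8 area 32.583333333333336
pin 4 collar [52.3 53.4 87. ] axes [26.6 29.9] dot h 6.8 off [-0.2 -0.1] z_map 264.4166 88.8 area 32.97222222222222
```

```bash
python3 -c "
from h import *
import pickle
im=pickle.load(open('wrist5.pkl','rb'));c=im['color'];z=im['z_map']
t=[]
for u,v in [(213,172),(347,173),(206,25),(356,26)]:
    p=c[v-16:v+16,u-16:u+16].astype(float); p=255*np.clip((p-5)/120,0,1)**.6
    t.append(cv2.resize(p.astype(np.uint8),(290,290),interpolation=cv2.INTER_NEAREST))
    vv,uu=np.mgrid[v-13:v+14,u-13:u+14]; uv=np.c_[uu.ravel(),vv.ravel()]
    h=by_depth(im,uv)[:,2].reshape(27,27); print((u,v),'center',np.median(h[11:15,11:15]).round(1),'ring',[np.median(h[a,b]).round(1) for a,b in [(slice(12,15),slice(5,8)),(slice(12,15),slice(19,22)),(slice(5,8),slice(12,15))]],'cover',np.median(h[:3]).round(1))
cv2.imwrite('pics/pins5b.png',np.vstack([np.hstack(t[:2]),np.hstack(t[2:])]))
"
```

```text
(213, 172) center 92.9 ring [np.float64(86.2), np.float64(86.6), np.float64(85.6)] cover 82.7
(347, 173) center 89.5 ring [np.float64(85.9), np.float64(85.7), np.float64(86.1)] cover 82.8
(206, 25) center 91.9 ring [np.float64(90.8), np.float64(86.3), np.float64(91.8)] cover 84.8
(356, 26) center 90.2 ring [np.float64(86.6), np.float64(85.8), np.float64(89.7)] cover 85.2
```

View pics/pins5b.png

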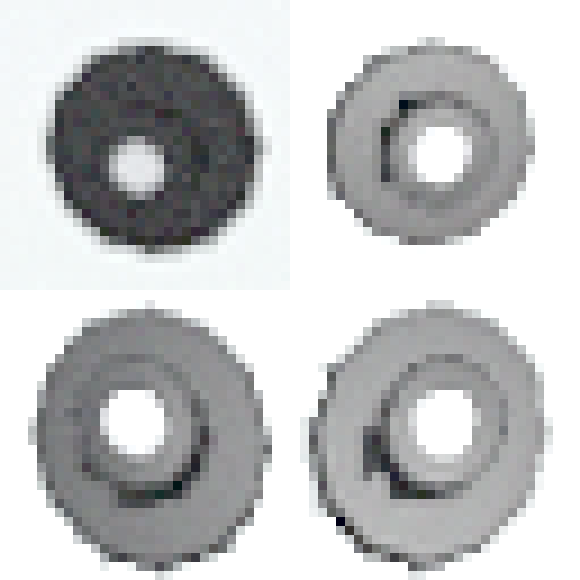

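All four pins are proud. By depth they stand about 6.5, 3.5, 5 and 4 mm above the collars, and shadows on 2, 3 and 4 confirm those. I'll start with pin1.

Call:
send_rows([
  [0.024,-0.047,0,0.005,-1],
  [0,-0.004,0.04,0,-1],
  [0,0,0.04,0,-1],
  [0,0,0.03,0,-1],
  [0,0,0,0,-1],
])

```text
t: 6.2
ee_pos: [499.2, 186.7, 186.7]
orientation: [3.131, -0.218, -0.012]
ft_force: [-0.6, -0.5, 0.1]
width: 0.6
```

```bash
python3 -c "
from h import *
plan(-56,161.5,174)
im=get_image('side'); cv2.imwrite('pics/side6.png',cv2.resize(im['color'][150:300,160:360],None,fx=4,fy=4,interpolation=cv2.INTER_CUBIC))
im=get_image('wrist'); cv2.imwrite('pics/wrist6.png',im['color'])
"
```

```text
t 6.2 tool d mm [ 2.6 -5.9 12.6] turn -0.0048 tilt [-0.0078 -0.0029 -1.    ] F [-0.6 -0.5  0.1]
chest tcp [[-58.5 155.7 186.7]] w 0.5933629462776839
```

View pics/side6.png

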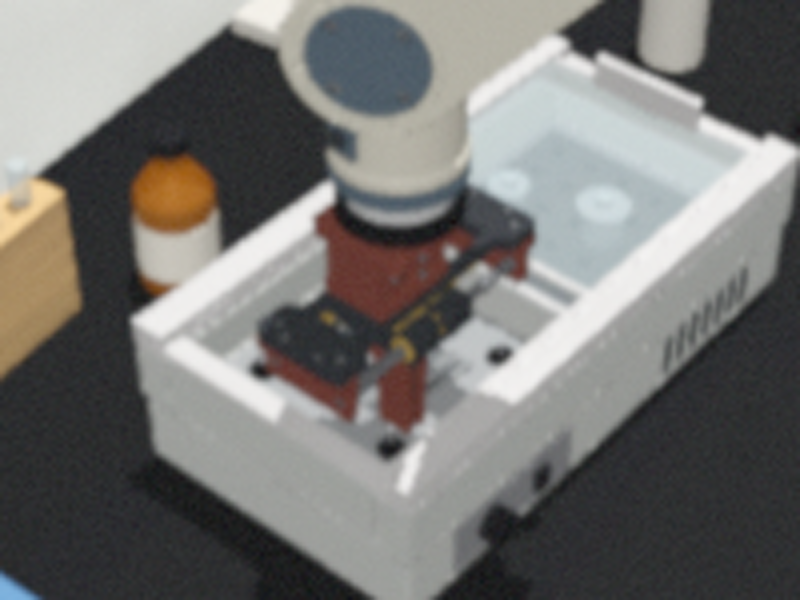

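View pics/wrist6.png

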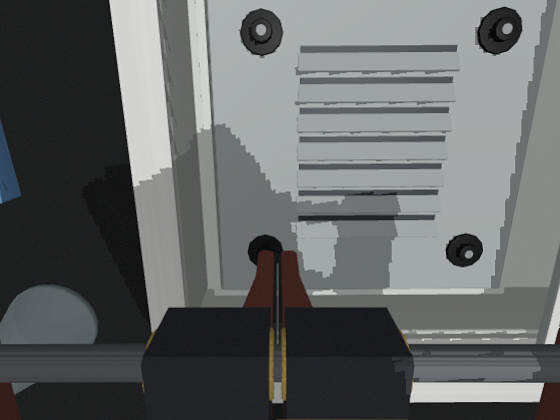

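Call:
send_rows([
  [0.002,-0.006,0,-0.004,-1],
  [0,0,0.004,0,-1],
  [0,0,0,0,-1],
])

```text
t: 6.6
ee_pos: [504.2, 194.4, 187.6]
orientation: [-3.134, 0.209, -0.003]
ft_force: [0.0, -0.1, 0.5]
width: 0.3
```

```bash
python3 -c "
from h import *
plan(-56,161.5,174)
im=get_image('wrist'); cv2.imwrite('pics/wrist7.png',im['color'])
pins(im)
"
```

```text
t 6.6 tool d mm [-1.4  2.5 13.6] turn 0.001 tilt [ 1.8e-03  6.0e-04 -1.0e+00] F [ 0.  -0.1  0.5]
chest tcp [[-54.6 164.  187.6]] w 0.3029306707678106
pin 1 collar [-64.2 163.1  87. ] axes [47.9 63.5] dot h 8.3 off [0.1 0.6] z_map 166.54282 118.3 area 4.833333333333333
pin 2 collar [-55.9  54.4  87. ] axes [32.9 38.6] dot h 5.4 off [-0.  0.] z_map 195.98607 89.0 area 50.638888888888886
pin 3 collar [ 52.5 162.7  87. ] axes [42.4 46.5] dot h 6.2 off [-0.  -0.1] z_map 162.32208 90.5 area 86.77777777777777
pin 4 collar [52.5 54.3 87. ] axes [41.6 51. ] dot h 5.9 off [-0.2 -0. ] z_map 163.02235 89.7 area 85.38888888888889
```

View pics/wrist7.png

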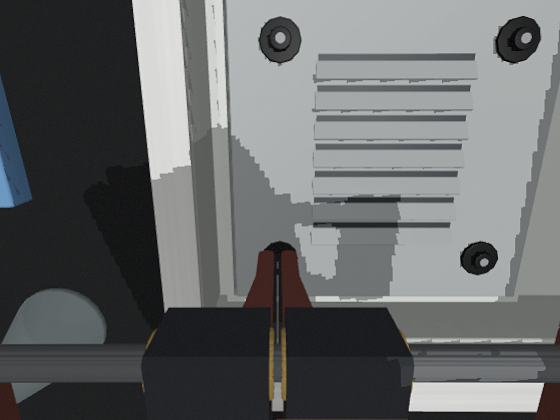

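Call:
send_rows([
  [-0.001,0.001,0.005,0,-1],
  [0,0,0.005,0,-1],
  [0,0,0,0,-1],
  [0,0,0,0,-1],
])

```text
t: 7.05
ee_pos: [502.3, 193.2, 176.4]
orientation: [3.134, -0.209, -0.001]
ft_force: [0.2, -0.5, -0.7]
width: 0.5
```

Call:
send_rows([
  [0,0,0.002,0,-1],
  [0,0,0.001,0,-1],
  [0,0,0,0,-1],
])

```text
t: 7.35
ee_pos: [502.7, 193.4, 173.7]
orientation: [-3.135, 0.209, -0.0]
ft_force: [-0.3, 0.0, 1.5]
width: 0.5
```

Call:
send_rows([
  [0,0,0.002,0,-1],
  [0,0,0.001,0,-1],
  [0,0,0,0,-1],
])

```text
t: 7.65
ee_pos: [502.7, 193.4, 171.0]
orientation: [-3.134, 0.209, -0.001]
ft_force: [-0.5, -0.1, 5.6]
width: 0.8
```

Contact came at TCP 174, and the cover is sinking as described. Continuing down.

Call:
send_rows([
  [0,0,0.002,0,-1],
  [0,0,0.001,0,-1],
  [0,0,0,0,-1],
])

```text
t: 7.95
ee_pos: [502.7, 193.4, 168.2]
orientation: [-3.134, 0.209, -0.001]
ft_force: [-1.5, -0.9, 8.7]
width: 0.2
```

Call:
send_rows([
  [0,0,0.002,0,-1],
  [0,0,0.001,0,-1],
  [0,0,0,0,-1],
])

```text
t: 8.25
ee_pos: [502.7, 193.4, 165.2]
orientation: [-3.134, 0.209, -0.001]
ft_force: [-1.7, 0.4, 8.9]
width: 0.5
```

Call:
send_rows([
  [0,0,0.001,0,-1],
  [0,0,0.001,0,-1],
  [0,0,0,0,-1],
])

```text
t: 8.55
ee_pos: [502.7, 193.4, 163.3]
orientation: [-3.134, 0.209, -0.001]
ft_force: [-2.1, -0.7, 9.4]
width: 0.6
```

Call:
send_rows([
  [0,0,0.001,0,-1],
  [0,0,0,0,-1],
])

```text
t: 8.75
ee_pos: [502.8, 193.4, 162.4]
orientation: [-3.134, 0.209, -0.001]
ft_force: [-2.8, -1.9, 11.0]
width: 0.4
```

Call:
send_rows([
  [0,0,0.001,0,-1],
  [0,0,0,0,-1],
])

```text
t: 8.95
ee_pos: [502.8, 193.4, 161.5]
orientation: [-3.134, 0.209, -0.001]
ft_force: [-2.6, -1.1, 11.4]
width: 0.7
```

Call:
send_rows([
  [0,0,0.001,0,-1],
  [0,0,0,0,-1],
])

```text
t: 9.15
ee_pos: [502.8, 193.4, 161.1]
orientation: [-3.134, 0.209, -0.001]
ft_force: [-4.6, -1.7, 17.8]
width: 0.4
```

Force jumped to 17.8 N, so pin1 is firm and home. Next, pin3 (+x).

Call:
send_rows([
  [0,0,-0.01,0,-1],
  [0,0,-0.018,0,-1],
  [0.04,0,0,0,-1],
  [0.04,0,0,0,-1],
  [0.029,0,0,0,-1],
])

```text
t: 9.65
ee_pos: [612.7, 178.6, 188.0]
orientation: [-3.134, 0.209, -0.002]
ft_force: [0.3, 0.6, 0.3]
width: 0.4
```

Call:
send_rows([
  [0,0,0,0,-1],
  [0,0,0,0,-1],
])

```text
t: 9.85
ee_pos: [610.2, 178.5, 187.0]
orientation: [3.134, -0.21, -0.002]
ft_force: [-0.4, -0.3, 0.1]
width: 0.4
```

```bash
python3 -c "
from h import *
plan(53.5,162.5,174)
"
```

```text
t 9.85 tool d mm [ 1.  -0.1 13. ] turn 0.0001 tilt [-1.4e-03 -3.0e-04 -1.0e+00] F [-0.4 -0.3  0.1]
chest tcp [[ 52.5 162.4 187. ]] w 0.386348979099387
```

Call:
send_rows([
  [0,0,0.006,0,-1],
  [0,0,0.006,0,-1],
  [0,0,0.002,0,-1],
  [0,0,0,0,-1],
])

```text
t: 10.25
ee_pos: [609.6, 179.0, 173.1]
orientation: [3.134, -0.208, -0.003]
ft_force: [-0.8, -0.2, 0.4]
width: 0.4
```

Call:
send_rows([
  [0,0,0.002,0,-1],
  [0,0,0.001,0,-1],
  [0,0,0,0,-1],
])

```text
t: 10.55
ee_pos: [610.3, 179.0, 170.9]
orientation: [-3.135, 0.209, 0.001]
ft_force: [-2.9, 0.6, 5.5]
width: 0.5
```

Call:
send_rows([
  [0,0,0.002,0,-1],
  [0,0,0.001,0,-1],
  [0,0,0,0,-1],
])

```text
t: 10.85
ee_pos: [610.4, 179.0, 168.4]
orientation: [-3.134, 0.209, 0.0]
ft_force: [-4.9, -0.0, 8.8]
width: 0.2
```

Call:
send_rows([
  [0,0,0.002,0,-1],
  [0,0,0,0,-1],
])

```text
t: 11.05
ee_pos: [610.4, 179.0, 166.3]
orientation: [-3.134, 0.209, 0.0]
ft_force: [-5.0, 0.4, 7.0]
width: 0.2
```

Call:
send_rows([
  [0,0,0.002,0,-1],
  [0,0,0,0,-1],
])

```text
t: 11.25
ee_pos: [610.3, 179.0, 164.4]
orientation: [-3.134, 0.209, 0.0]
ft_force: [-3.9, 0.1, 9.1]
width: 0.4
```

Call:
send_rows([
  [0,0,0.001,0,-1],
  [0,0,0,0,-1],
])

```text
t: 11.45
ee_pos: [610.4, 179.0, 163.4]
orientation: [-3.134, 0.209, 0.0]
ft_force: [-4.8, 0.3, 8.4]
width: 0.3
```

Call:
send_rows([
  [0,0,0.001,0,-1],
  [0,0,0,0,-1],
])

```text
t: 11.65
ee_pos: [610.4, 178.9, 162.6]
orientation: [-3.134, 0.209, 0.0]
ft_force: [-6.1, 0.5, 10.3]
width: 0.7
```

Call:
send_rows([
  [0,0,0.001,0,-1],
  [0,0,0,0,-1],
])

```text
t: 11.85
ee_pos: [610.4, 178.9, 161.7]
orientation: [-3.134, 0.209, 0.0]
ft_force: [-5.5, -0.7, 11.4]
width: 0.4
```

Call:
send_rows([
  [0,0,0.0005,0,-1],
  [0,0,0,0,-1],
])

```text
t: 12.05
ee_pos: [610.4, 178.9, 161.4]
orientation: [-3.134, 0.209, 0.0]
ft_force: [-5.8, 0.3, 12.7]
width: 0.6
```

Call:
send_rows([
  [0,0,0.0005,0,-1],
  [0,0,0,0,-1],
])

```text
t: 12.25
ee_pos: [610.4, 179.0, 161.2]
orientation: [-3.134, 0.209, 0.0]
ft_force: [-7.4, -0.4, 15.3]
width: 0.6
```

Pin3 is firm at the same height as pin1. Next, pin4.

Call:
send_rows([
  [0,0,-0.01,0,-1],
  [0,0,-0.018,0,-1],
  [0,0.04,0,0,-1],
  [0,0.04,0,0,-1],
  [0.001,0.0285,0,0,-1],
])

```text
t: 12.75
ee_pos: [596.9, 69.5, 187.9]
orientation: [3.134, -0.209, 0.001]
ft_force: [-0.9, 1.8, -0.6]
width: 0.7
```

Call:
send_rows([
  [0,0,0,0,-1],
  [0,0,0,0,-1],
])

```text
t: 12.95
ee_pos: [597.5, 70.8, 187.9]
orientation: [-3.134, 0.212, -0.001]
ft_force: [0.4, -0.1, -0.4]
width: 0.3
```

```bash
python3 -c "
from h import *
plan(53.3,53.8,172)
im=get_image('side'); cv2.imwrite('pics/side8.png',cv2.resize(im['color'][150:300,160:360],None,fx=4,fy=4,interpolation=cv2.INTER_CUBIC))
"
```

```text
t 12.95 tool d mm [-1.1  0.1 15.9] turn -0.0008 tilt [ 9.e-04  2.e-04 -1.e+00] F [ 0.4 -0.1 -0.4]
chest tcp [[ 54.4  53.9 187.9]] w 0.260364937261101
```

View pics/side8.png

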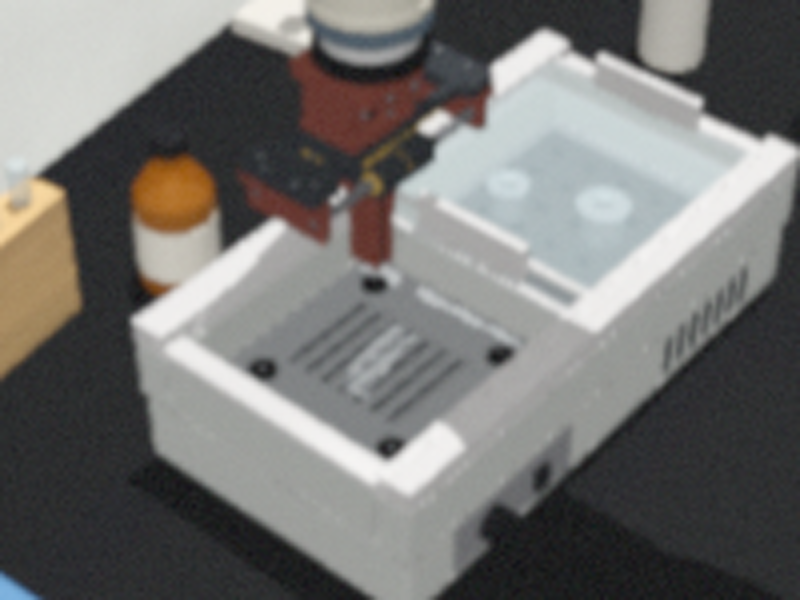

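The side view shows the finger above pin4 (370,270), clear of the opened lid's pull (475,235). Pressing it.

Call:
send_rows([
  [-0.001,0,0.006,0,-1],
  [0,0,0.006,0,-1],
  [0,0,0.003,0,-1],
  [0,0,0,0,-1],
])

```text
t: 13.4
ee_pos: [595.8, 71.9, 171.8]
orientation: [3.135, -0.208, -0.002]
ft_force: [-0.5, 0.7, 0.1]
width: 0.6
```

Call:
send_rows([
  [0,0,0.002,0,-1],
  [0,0,0.001,0,-1],
  [0,0,0,0,-1],
])

```text
t: 13.7
ee_pos: [596.1, 71.6, 169.9]
orientation: [-3.134, 0.209, -0.0]
ft_force: [-2.7, 2.3, 4.4]
width: 0.4
```

Call:
send_rows([
  [0,0,0.002,0,-1],
  [0,0,0,0,-1],
])

```text
t: 13.9
ee_pos: [596.2, 71.5, 168.1]
orientation: [-3.134, 0.209, -0.0]
ft_force: [-2.3, 3.5, 7.0]
width: 0.5
```

Call:
send_rows([
  [0,0,0.002,0,-1],
  [0,0,0,0,-1],
])

```text
t: 14.1
ee_pos: [596.2, 71.6, 166.3]
orientation: [-3.134, 0.209, -0.001]
ft_force: [-2.5, 2.6, 8.3]
width: 0.5
```

Call:
send_rows([
  [0,0,0.002,0,-1],
  [0,0,0,0,-1],
])

```text
t: 14.3
ee_pos: [596.2, 71.6, 164.4]
orientation: [-3.134, 0.209, -0.001]
ft_force: [-3.2, 2.9, 8.5]
width: 0.5
```

Call:
send_rows([
  [0,0,0.0015,0,-1],
  [0,0,0,0,-1],
])

```text
t: 14.5
ee_pos: [596.2, 71.6, 162.9]
orientation: [-3.134, 0.209, -0.001]
ft_force: [-3.3, 2.6, 9.7]
width: 0.2
```

Call:
send_rows([
  [0,0,0.001,0,-1],
  [0,0,0,0,-1],
])

```text
t: 14.7
ee_pos: [596.2, 71.6, 162.1]
orientation: [-3.134, 0.209, -0.001]
ft_force: [-4.3, 3.0, 10.4]
width: 0.4
```

Call:
send_rows([
  [0,0,0.0007,0,-1],
  [0,0,0,0,-1],
])

```text
t: 14.9
ee_pos: [596.2, 71.6, 161.6]
orientation: [-3.134, 0.209, -0.001]
ft_force: [-4.6, 3.8, 12.4]
width: 0.5
```

Call:
send_rows([
  [0,0,0.0005,0,-1],
  [0,0,0,0,-1],
])

```text
t: 15.1
ee_pos: [596.2, 71.6, 161.3]
orientation: [-3.134, 0.209, -0.001]
ft_force: [-4.5, 1.7, 12.7]
width: 0.5
```

Call:
send_rows([
  [0,0,0.0005,0,-1],
  [0,0,0,0,-1],
])

```text
t: 15.3
ee_pos: [596.3, 71.6, 161.2]
orientation: [-3.134, 0.209, -0.001]
ft_force: [-6.4, 2.6, 16.8]
width: 0.5
```

Call:
send_rows([
  [0,0,-0.01,0,-1],
  [0,0,-0.018,0,-1],
  [-0.04,0,0,0,-1],
  [-0.04,0,0,0,-1],
  [-0.029,0,0,0,-1],
])

```text
t: 15.8
ee_pos: [485.8, 85.5, 187.3]
orientation: [3.134, -0.209, -0.001]
ft_force: [0.6, 0.8, 0.5]
width: 0.3
```

Call:
send_rows([
  [0,0,0,0,-1],
  [0,0,0,0,-1],
])

```text
t: 16.0
ee_pos: [488.6, 85.7, 187.9]
orientation: [-3.135, 0.208, -0.002]
ft_force: [0.4, 0.3, 0.6]
width: 0.7
```

```bash
python3 -c "
from h import *
plan(-56,53.8,172)
"
```

```text
t 16.0 tool d mm [-0.4  0.4 15.9] turn 0.0012 tilt [ 1.4e-03 -1.0e-04 -1.0e+00] F [0.4 0.3 0.6]
chest tcp [[-55.6  54.2 187.9]] w 0.6882668251125816
```

Pin4 went firm at 161.2 as well. Now pin2.

Call:
send_rows([
  [0,0,0.006,0,-1],
  [0,0,0.006,0,-1],
  [0,0,0.003,0,-1],
  [0,0,0,0,-1],
])

```text
t: 16.4
ee_pos: [488.1, 85.6, 171.5]
orientation: [3.134, -0.209, -0.002]
ft_force: [-0.1, 0.2, -0.1]
width: 0.5
```

Call:
send_rows([
  [0,0,0.002,0,-1],
  [0,0,0.001,0,-1],
  [0,0,0,0,-1],
])

```text
t: 16.7
ee_pos: [488.3, 85.7, 169.6]
orientation: [3.135, -0.209, 0.001]
ft_force: [-0.7, -0.4, 3.0]
width: 0.6
```

Call:
send_rows([
  [0,0,0.002,0,-1],
  [0,0,0,0,-1],
])

```text
t: 16.9
ee_pos: [488.3, 85.7, 167.8]
orientation: [-3.135, 0.209, -0.001]
ft_force: [-1.9, -2.3, 6.7]
width: 0.4
```

Call:
send_rows([
  [0,0,0.002,0,-1],
  [0,0,0,0,-1],
])

```text
t: 17.1
ee_pos: [488.3, 85.7, 165.9]
orientation: [-3.135, 0.209, -0.001]
ft_force: [-2.2, -1.4, 8.0]
width: 0.1
```

Call:
send_rows([
  [0,0,0.002,0,-1],
  [0,0,0,0,-1],
])

```text
t: 17.3
ee_pos: [488.3, 85.7, 164.0]
orientation: [-3.135, 0.209, -0.001]
ft_force: [-2.3, -1.2, 8.7]
width: 0.0
```

Call:
send_rows([
  [0,0,0.001,0,-1],
  [0,0,0,0,-1],
])

```text
t: 17.5
ee_pos: [488.3, 85.7, 163.1]
orientation: [-3.135, 0.209, -0.001]
ft_force: [-1.5, -1.4, 9.0]
width: 0.5
```

Call:
send_rows([
  [0,0,0.001,0,-1],
  [0,0,0,0,-1],
])

```text
t: 17.7
ee_pos: [488.3, 85.7, 162.2]
orientation: [-3.135, 0.209, -0.001]
ft_force: [-1.6, -2.1, 11.0]
width: 0.5
```

Call:
send_rows([
  [0,0,0.0007,0,-1],
  [0,0,0,0,-1],
])

```text
t: 17.9
ee_pos: [488.4, 85.7, 161.6]
orientation: [-3.135, 0.209, -0.001]
ft_force: [-2.9, -1.1, 11.9]
width: 0.5
```

Call:
send_rows([
  [0,0,0.0005,0,-1],
  [0,0,0,0,-1],
])

```text
t: 18.1
ee_pos: [488.4, 85.7, 161.3]
orientation: [-3.135, 0.209, -0.001]
ft_force: [-3.1, -2.0, 13.4]
width: 0.5
```

Call:
send_rows([
  [0,0,0.0005,0,-1],
  [0,0,0,0,-1],
])

```text
t: 18.3
ee_pos: [488.4, 85.7, 161.1]
orientation: [-3.135, 0.209, -0.001]
ft_force: [-3.9, -1.7, 18.1]
width: 0.7
```

All four felt firm at the same height. I'll lift and look from the same vantage as before.

Call:
send_rows([
  [0,0,-0.02,0,-1],
  [0,0,-0.03,0,-1],
  [-0.01,-0.01,-0.03,0,-1],
  [-0.015,-0.03,-0.01,0,-1],
  [0,0,0,0,-1],
])

```text
t: 18.8
ee_pos: [468.6, 130.8, 251.5]
orientation: [-3.133, 0.206, -0.005]
ft_force: [-0.0, 0.1, -0.6]
width: 0.2
```

Call:
send_rows([
  [0,0,0,0,-1],
  [0,0,0,0,-1],
])

```text
t: 19.0
ee_pos: [468.5, 128.3, 249.2]
orientation: [3.134, -0.209, -0.001]
ft_force: [-0.1, 0.4, -0.6]
width: 0.4
```

```bash
cat > look.py <<'E'
from h import *
import sys
plan(0,10,250)
im=get_image('wrist'); n=sys.argv[1]; cv2.imwrite(f'pics/wrist{n}.png',im['color'])
pins(im); t=[]
for sx,sy in [(-1,1),(-1,-1),(1,1),(1,-1)]:
    u,v=np.round(proj(im,[[*c2w(sx*55-1.5,106+sy*55+1),87]])[0]).astype(int); u=max(u,18);v=max(v,18)
    p=im['color'][v-18:v+18,u-18:u+18].astype(float); p=255*np.clip((p-5)/120,0,1)**.6
    t.append(cv2.resize(p.astype(np.uint8),(290,290),interpolation=cv2.INTER_NEAREST))
    vv,uu=np.mgrid[v-15:v+16,u-15:u+16]; 
    X=by_depth(im,np.c_[uu.ravel(),vv.ravel()]); r=np.hypot(*(X[:,:2]-c2w(sx*55-2,106+sy*55+1.2)).T)
    print('pin z',np.median(X[r<3.5,2]).round(1),'collar',np.median(X[(r>6.5)&(r<9),2]).round(1),'cover',np.median(X[(r>12)&(r<14),2]).round(1))
cv2.imwrite(f'pics/pins{n}.png',np.vstack([np.hstack(t[:2]),np.hstack(t[2:])]))
E
python3 look.py 9
```

```text
t 19.0 tool d mm [81.1 83.8 -0.9] turn 0.001 tilt [-9.e-04 -4.e-04 -1.e+00] F [-0.1  0.4 -0.6]
chest tcp [[-81.2  93.7 249.2]] w 0.41173580709713564
pin 1 collar [-56.5 161.9  87. ] axes [28.5 30.7] dot h 1.7 off [-0.1 -0.1] z_map 249.8667 86.0 area 33.666666666666664
pin 2 collar [-56.5  53.   87. ] axes [28.6 30.1] dot h 1.8 off [-0.   0.1] z_map 250.93132 85.0 area 33.0
pin 3 collar [ 52.3 161.9  87. ] axes [32.4 38.9] dot h 1.4 off [-0.  0.] z_map 217.80428 85.5 area 48.97222222222222
pin 4 collar [51.9 53.2 87. ] axes [32.5 36.5] dot h 3.1 off [0.1 0.1] z_map 217.17383 86.2 area 47.72222222222222
pin z 85.9 collar 85.6 cover 82.5
pin z 85.8 collar 85.6 cover 82.7
pin z 86.0 collar 85.6 cover 82.7
pin z 85.9 collar 85.8 cover 82.6
```

View pics/pins9.png

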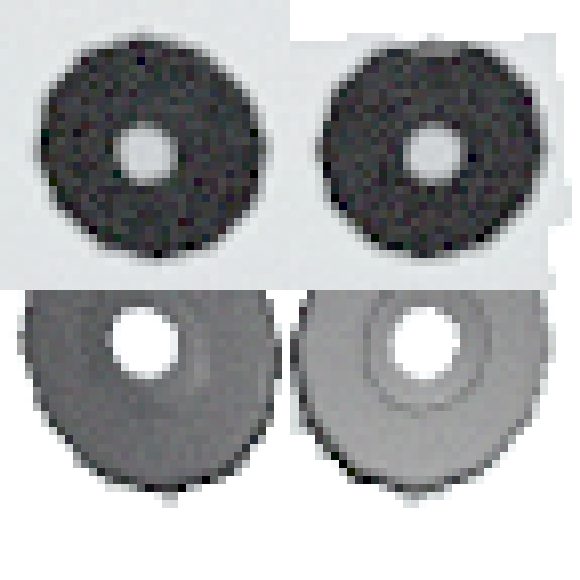

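View pics/wrist9.png

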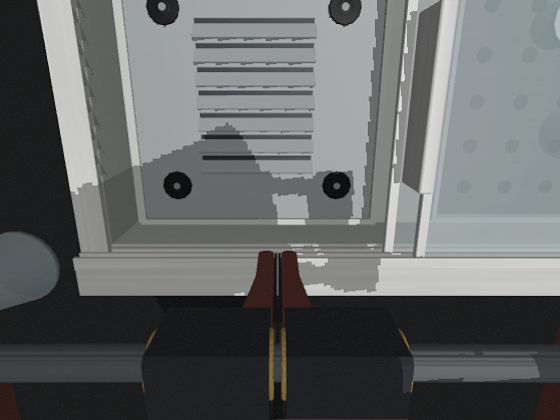

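All four pins are flush: pin tops are within 0.1–0.4 mm of the collars by depth, and no side walls or shadows show. Next I'll straddle the pull again (strip at about y=17) to close the lid.

Call:
send_rows([
  [0.03,0.028,-0.01,0,-0.55],
  [0.03,0.028,0,0,-0.55],
  [0.02,0.019,0,0,-0.55],
  [0,0,0,0,-0.55],
  [0,0,0,0,-0.55],
])

```text
t: 19.55
ee_pos: [537.6, 42.9, 258.8]
orientation: [3.134, -0.213, -0.003]
ft_force: [-0.0, -0.6, -0.3]
width: 19.6
```

```bash
python3 -c "
from h import *
plan(0,17,211)
im=get_image('wrist'); cv2.imwrite('pics/wrist10.png',im['color'])
"
```

```text
t 19.55 tool d mm [ 1.3  1.3 47.8] turn -0.0015 tilt [-2.e-03  1.e-04 -1.e+00] F [-0.  -0.6 -0.3]
chest tcp [[ -1.2  18.3 258.8]] w 19.574663896085173
```

View pics/wrist10.png

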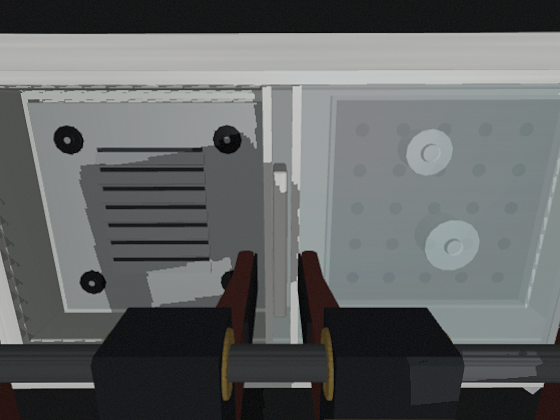

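The strip is centred between the fingers (u≈280). I'll lower to the same height as before and slide shut.

Call:
send_rows([
  [0.001,0.001,0.02,0,-0.55],
  [0,0,0.02,0,-0.55],
  [0,0,0.006,0,-0.55],
  [0,0,0,0,-0.55],
])

```text
t: 20.0
ee_pos: [537.8, 43.2, 212.9]
orientation: [3.134, -0.208, -0.004]
ft_force: [-0.0, 0.5, -0.2]
width: 20.0
```

Call:
send_rows([
  [0,-0.005,0,0,-0.55],
  [0,-0.008,0,0,-0.55],
  [0,-0.012,0,0,-0.55],
  [0,-0.015,0,0,-0.55],
  [0,-0.02,0,0,-0.55],
])

```text
t: 20.5
ee_pos: [547.1, 103.2, 214.3]
orientation: [3.135, -0.21, 0.001]
ft_force: [-0.4, -2.6, 0.9]
width: 19.7
```

```bash
python3 -c "
from h import *
plan(0,194,211)
"
```

```text
t 20.5 tool d mm [  -0.  -114.6    3.3] turn 0.0005 tilt [ 7.e-04 -1.e-04 -1.e+00] F [-0.4 -2.6  0.9]
chest tcp [[1.000e-01 7.940e+01 2.143e+02]] w 19.65202219739807
```

Call:
send_rows([
  [0,-0.02,0,0,-0.55],
  [0,-0.02,0,0,-0.55],
  [0,-0.02,0,0,-0.55],
  [0,-0.02,0,0,-0.55],
  [0,-0.015,0,0,-0.55],
])

```text
t: 21.0
ee_pos: [559.8, 198.5, 214.2]
orientation: [-3.134, 0.207, -0.002]
ft_force: [0.2, -2.8, 1.3]
width: 19.7
```

Call:
send_rows([
  [0,-0.008,0,0,-0.55],
  [0,-0.005,0,0,-0.55],
  [0,0,0,0,-0.55],
])

```text
t: 21.3
ee_pos: [561.1, 209.8, 213.8]
orientation: [-3.134, 0.208, -0.0]
ft_force: [0.0, 0.6, -0.6]
width: 19.8
```

```bash
python3 -c "
from h import *
plan(0,194,211)
"
```

```text
t 21.3 tool d mm [ 0.2 -7.2  2.8] turn 0.0012 tilt [ 1.e-04  4.e-04 -1.e+00] F [ 0.   0.6 -0.6]
chest tcp [[-2.000e-01  1.868e+02  2.138e+02]] w 19.791000558231065
```

Call:
send_rows([
  [0,-0.003,0,0,-0.55],
  [0,0,0,0,-0.55],
])

```text
t: 21.5
ee_pos: [561.5, 211.9, 213.7]
orientation: [-3.135, 0.21, 0.0]
ft_force: [-0.0, 0.1, -0.5]
width: 19.4
```

Call:
send_rows([
  [0,-0.002,0,0,-0.55],
  [0,0,0,0,-0.55],
])

```text
t: 21.7
ee_pos: [561.7, 213.9, 213.7]
orientation: [3.134, -0.21, -0.001]
ft_force: [0.3, -1.1, -0.7]
width: 19.9
```

Call:
send_rows([
  [0,-0.001,0,0,-0.55],
  [0,0,0,0,-0.55],
])

```text
t: 21.9
ee_pos: [561.9, 215.0, 213.7]
orientation: [3.134, -0.209, -0.0]
ft_force: [0.1, -1.3, -0.6]
width: 20.1
```

Call:
send_rows([
  [0,-0.001,0,0,-0.55],
  [0,0,0,0,-0.55],
])

```text
t: 22.1
ee_pos: [562.0, 216.1, 213.7]
orientation: [3.135, -0.209, -0.0]
ft_force: [-1.2, -1.3, -1.5]
width: 19.8
```

Call:
send_rows([
  [0,-0.001,0,0,-0.55],
  [0,0,0,0,-0.55],
])

```text
t: 22.3
ee_pos: [562.2, 217.2, 213.7]
orientation: [-3.135, 0.209, 0.0]
ft_force: [-0.2, -1.8, -1.5]
width: 19.5
```

Call:
send_rows([
  [0,-0.001,0,0,-0.55],
  [0,0,0,0,-0.55],
])

```text
t: 22.5
ee_pos: [562.3, 217.8, 213.7]
orientation: [3.134, -0.209, -0.0]
ft_force: [-0.0, -4.1, -0.5]
width: 19.5
```

Call:
send_rows([
  [0,-0.001,0,0,-0.55],
  [0,0,0,0,-0.55],
])

```text
t: 22.7
ee_pos: [562.3, 218.0, 213.7]
orientation: [3.133, -0.208, -0.001]
ft_force: [-1.0, -8.2, 0.1]
width: 20.1
```

Call:
send_rows([
  [0,-0.001,0,0,-0.55],
  [0,0,0,0,-0.55],
])

```text
t: 22.9
ee_pos: [562.3, 218.2, 213.6]
orientation: [3.131, -0.208, -0.002]
ft_force: [-1.2, -12.0, 2.0]
width: 19.8
```

The lid is hard against its stop: force rises with no motion. I'll back off into the slack and lift straight up.

Call:
send_rows([
  [0,0.003,0,0,-0.55],
  [0,0.004,0,0,-0.55],
  [0,0,0,0,-0.55],
  [0,0,0,0,-0.55],
])

```text
t: 23.3
ee_pos: [561.8, 213.4, 214.0]
orientation: [-3.134, 0.209, -0.001]
ft_force: [0.5, 0.8, 0.6]
width: 19.6
```

```bash
python3 -c "
from h import *
plan(0,189,211)
im=get_image('wrist'); cv2.imwrite('pics/wrist11.png',im['color'])
"
```

```text
t 23.3 tool d mm [0.  1.5 3. ] turn 0.0007 tilt [ 5.e-04  5.e-04 -1.e+00] F [0.5 0.8 0.6]
chest tcp [[ -0.  190.5 214. ]] w 19.58224500839044
```

View pics/wrist11.png

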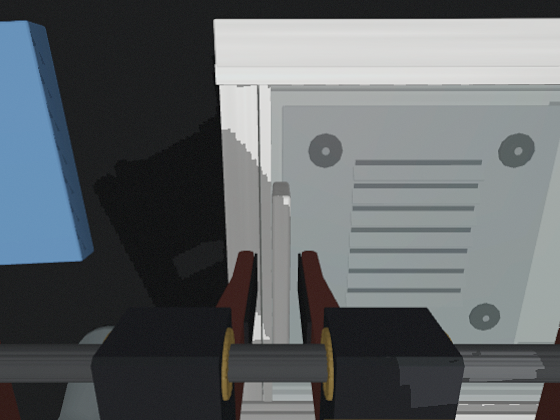

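The strip sits at the end wall (u≈281) and clear of both fingers. Retreating upward and away.

Call:
send_rows([
  [0,0,-0.02,0,-0.55],
  [0,0,-0.03,0,-0.55],
  [0,0,-0.035,0,-0.55],
  [-0.02,0,0,0,-0.55],
  [-0.04,0,0,0,-0.55],
])

```text
t: 23.85
ee_pos: [504.0, 221.6, 300.3]
orientation: [-3.132, 0.211, -0.007]
ft_force: [-0.2, 0.5, 0.2]
width: 19.9
```

Call:
send_rows([
  [-0.04,0.01,0,0,-0.55],
  [-0.04,0.03,0,0,-0.55],
  [-0.02,0.04,0,0,-0.55],
  [-0.01,0.04,0,0,-0.55],
  [0,0.04,0,0,-0.55],
])

```text
t: 24.35
ee_pos: [370.1, 76.5, 298.9]
orientation: [-3.135, 0.205, -0.0]
ft_force: [0.9, -0.5, 0.3]
width: 19.8
```

Call:
send_rows([
  [0,0.04,0,0,-0.55],
  [0,0.04,0,0,-0.55],
  [0,0.04,0,0,-0.55],
  [0,0.04,0,0,-0.55],
  [0,0.04,0,0,-0.55],
])

```text
t: 24.85
ee_pos: [345.1, -122.5, 299.2]
orientation: [3.134, -0.209, 0.002]
ft_force: [1.1, -0.4, 0.3]
width: 19.5
```

Call:
send_rows([
  [0,0.04,0,0,-0.55],
  [0,0.04,0,0,-0.55],
  [0,0.03,0,0,-0.55],
  [0,0,0,0,-0.55],
  [0,0,0,0,-0.55],
])

```text
t: 25.35
ee_pos: [330.6, -230.3, 298.7]
orientation: [-3.134, 0.212, 0.0]
ft_force: [-0.1, -0.1, -0.0]
width: 20.0
```

Run:
```python
from h import *
import pickle
plan(0,0,300); np.set_printoptions(suppress=True,precision=1)
for n in ['side','top']:
    im=get_image(n); c=im['color']; cv2.imwrite(f'pics/{n}12.png',c)
    b=pickle.load(open(n+'0.pkl','rb'))['color']; d=cv2.absdiff(c,b).max(2); 
    cv2.imwrite(f'pics/{n}d.png',(255*(d>40)).astype(np.uint8))
    v,u=np.mgrid[100:300,170:380]; uv=np.c_[u.ravel(),v.ravel()]
    Y=w2c(by_depth(im,uv))
    for nm,y0 in [('L',187),('R',-187)]:
        k=(abs(Y[:,0])<40)&(abs(Y[:,1]-y0)<12)&(Y[:,2]>123); print(n,nm,k.sum(),Y[k].mean(0))
```

```text
t 25.35 tool d mm [ 169.6 -280.2   -1.2] turn -0.001 tilt [-1.e-04  5.e-04 -1.e+00] F [-0.1 -0.1 -0. ]
chest tcp [[-169.9 -280.1  298.7]] w 20.044962961997637
side L 253 [ -0.6 191.9 139.3]
side R 249 [  -0.2 -181.7  141.1]
top L 169 [ -0.6 185.  141.4]
top R 246 [  -0.7 -185.6  139.9]
```

View pics/top12.png

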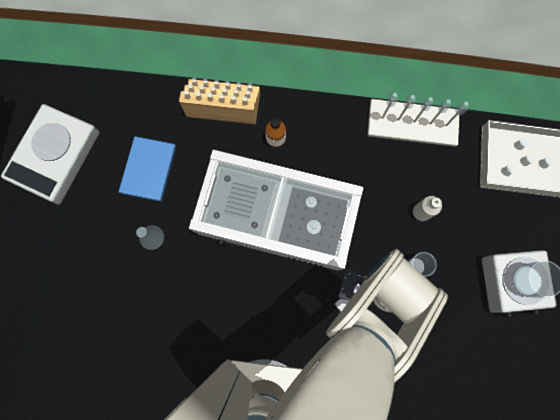

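View pics/side12.png

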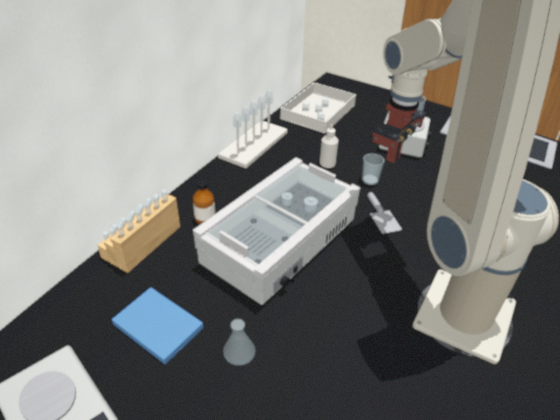

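View pics/sided.png

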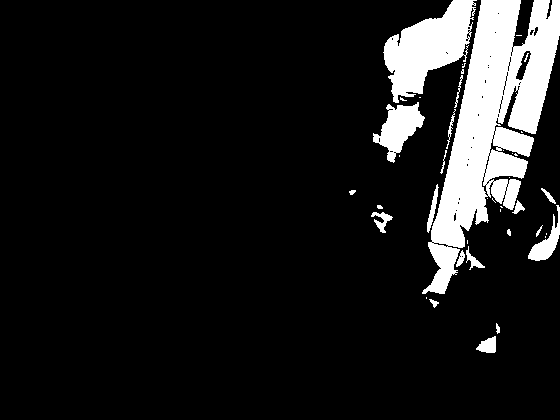

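The lids and glassware are as at the start. The only differences are the arm and its shadow falling on the spatula at (383,215). Handing in.

```bash
python3 -c "
from h import *
print(ctrl.close_job())"
```

```text
the job is handed in; nothing more can be done
None
```

The job is done and handed in at about 25 s. All four rivet pins are flush, and the left lid is shut again over the cover.

- **Lid opening:** I slid the left lid about 170 mm aside, short of its full 174 mm. That uncovered the whole cover.
- **Pins:** All four stood proud, by about 3.5 to 6.5 mm. I pressed each with the closed fingertips at about 9 N until the push rose. All four stopped at the same height, with a peak push of 15–18 N on the cover.
- **Flush check:** Before closing the lid, depth readings put each pin top 0.1–0.4 mm above its collar, and no raised edges showed. A rougher estimate from pin-dot parallax read 1.4–3.1 mm. I put that down to bias, because the depth, close-up pictures and press heights all agreed.
- **Lid closing:** I pushed the lid back until it was firm against its stop at 12 N. Both pulls then measured within about 0.3 mm of where they started along the slide.
- **Bench:** In the side view, comparing before and after showed only the arm and its shadow, part of which falls on the spatula. The arm covered the spatula in the last top view, so its position rests on the side view alone.

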